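# Lay a steel column in its V-cradle and chock it

## Robot

A 6-joint arm with a two-finger parallel gripper is mounted at the origin on the work surface. World frame = base frame: x ahead of the robot, y to its left, z up, the work surface at z = 0. Lengths are in m, angles in rad, forces in N, time in s.
With the tool pointing down it reaches from about 0.35 to 0.975 m from the base axis. Payload 4.9 kg.
Tool frame: the origin (TCP) lies midway between the tips of the shut fingers; the grasp point (between the pads) lies 19 mm behind it; z points along the fingers, y is the line along which they close (so a half turn about z gives the same grasp; the last joint's range is limited). The gripper opens to 85 mm and grips with 20 to 120 N. Pads are 22 mm wide; open, the fingers measure 114 mm over their backs; the gripper's body (76 mm by 85 mm) begins 54 mm behind the grasp point. The pads swing forward as they close: fully open they stand 13 mm farther back than shut.
Start: joints at [1.033, 0.053, 1.613, -0, 1.476, -0.119], TCP at [0.254, 0.571, 0.231] pointing down, gripper open.
Joint ranges: [-3.01, 3.01], [-1.01, 2.22], [0.06, 2.58], [-1.02, 4.17], [0.09, 2.62], [-3.14, 3.14]. Speed limits (rad/s): [2.57, 2.57, 3.14, 3.14, 3.14, 3.14].

## Interface

Orientations are given as a unit quaternion [w, x, y, z].
In Python, from plant import state, grab_frame, job_done, cut_out, place_of gives the robot as it stands.
- The arm moves only by the tool jog_arm, never from a script. Its argument "motion" is text: rows parted by semicolons, each of 7 numbers parted by spaces: the opening in per cent of the stroke, from 0 (shut) to 100 (fully open), then the shift along the tool's x, y, z as a fraction of full scale, then the turn, a rotation vector about the tool's x, y, z as a fraction of full scale. A call has exactly 5 rows; each row is the pose to reach, as a shift and turn from the pose commanded when the call began, along the tool's axes at that moment; what a row does not reach only later rows make up. Full scale, the value 1, is 50 cm for a shift and 1.5 rad for a turn. A row lasts 1/8 s, in which the tool goes at most 62.5 mm and 10.7 degrees, less where a joint would pass 70% of its speed; a pose out of reach is approached as far as the arm can. A call with a number of a shift or a turn outside -1 to 1 is refused whole. A call with a gripper value outside its range is refused whole. The fingers move at their own pace and stop on an object; the grip force is fixed at half the most. Time passes only in rows, so rows that repeat a pose let the fingers close, or fill a call up. It gives the time, the measured TCP pose, the force, the opening and the grip force at its end, in the units of the state.
- state(): the state, without advancing time (a new reading comes with each control period).
- grab_frame(name): name is "side" or "top" or "wrist"; returns a dict with "color" (480x640x3 uint8, red, green, blue), "range_z" (480x640 float32, m along the optical axis (not along the pixel's ray), 0 where there is no reading), "intrinsics" (3x3 intrinsics, pixels), "k1" (the pictures are not rectified: a ray, as slopes to the right and down, at radius r is drawn at 1 + k1 r^2 times it, then the intrinsics apply), "world_from_camera" (4x4, takes a point from camera to world coordinates). Camera axes: x right, y up, looking along -z (the intrinsics and any distortion apply to the point x, -y, -z); pixel columns grow to the right and rows downward; lengths in m; the calibration is good to about 2 mm. A picture is of the moment at which its call begins.
- job_done(): hands the job in; it is judged then, once.
Trained networks look in the newest picture that a camera, given by its name, has taken for a name from the list of things; names that differ only in an ending like _2 or _b are one class to them, and where a whole thing is asked for, a point or a joint stands for the part that bears it (a point fixed in the world has none). Each returns a list of dicts, best first, with "p" (0 to 1); they miss things now and then, are a little off and sometimes report something else, mostly with a low value. They report only what shows in the picture. A call takes as long as a camera call. They do not tell look-alikes from the thing itself.
- cut_out(camera, thing): "pixels" (480x640 bool, what is visible of it).
- place_of(camera, thing): "at" ([x, y, z] in m, in world coordinates, good to about 4 mm: a listed point, or the origin of a listed thing).
The state is a dict: "time": time; "joint_pos": joint angles; "joint_vel": joint speeds; "joint_efforts": joint torques, N m; "tool_pos": TCP position; "tool_rot": TCP orientation; "contact_force": force on the tool from outside, world axes, zero at the start; "ft_torque": the same for the moment, N m; "gripper_width": opening from 0.0 (shut) to 1.0 (fully open); "grasp_force": force on a finger pad.
Only numpy, scipy, OpenCV 4.12 (cv2) and the standard library are available. Lean on these libraries where they do the work, as an engineer would, in place of code of your own. Each camera call takes 0.05 s, during which the arm holds its last target. There are 200 camera calls.

## Task

Take the thick steel column from the drying rack and lay it gently in the two vees of the V-cradle, setting it down rather than dropping it. Then set the tall wedge chock on the cradle's deck, midway between the two vees on their open, low-lipped side, and slide it thin edge first under the column until it is snug against it, so that the column cannot roll out.

Things in the scene. Friction and masses are not known exactly. Their poses are not given: they have to be found in the camera images.
- cradle: Fixed V-cradle: deck 10 mm thick, x -90 to 50, y +-95 mm, with two grey V-blocks 18 mm thick at y = +-75. 45 degree vees run along y, lowest line at x = 0, 16.5 mm up. Flank on +x is high (56 mm up); on -x, the open side, a low lip (34 mm up, out to x = -24), bare deck beyond. Origin on the table under the vee line, midway; z up. A seated column: along y, axis at x = 0, 42 mm up, middle at y = 0.
- column: Thick steel column, loose, 0.6 kg: 36 mm diameter, 200 mm long plus a 12 mm spigot at each end. Origin on its axis at mid-length, y along it (may be rolled about y; ends alike). Lies level in one of two places of a low rack, axis 30 mm above the table; rails 17 mm high cross under it 70 mm either side of its middle, a 5 mm sheet between. Unwanted: a 22 mm slender bar parallel, 84 mm off.
- chock: Tall wedge chock, loose, white plastic, 0.12 kg: 54 mm long (x), 44 mm wide (y), 38 mm high. Origin at the centre of its underside, z up. Thin edge (2 mm) at x = +27 mm; from there it rises at 45 degrees to a flat top at x = -27 to -9. Grip it across y, about x = -16, from above. Stands on the table. Unwanted: a small low wedge, 32 by 34 mm, 18 mm high.
- chock_spot (a point): Point on the top of the cradle's deck (10 mm above the table), at x = -22 mm, y = 0 in the cradle's frame, same axes: where the chock's origin is when it is snug against the seated column, its x axis along the cradle's x. Slide it in along +x from 40 mm or so outside: its thin edge cannot be lowered past the column.
Mind the look-alikes: they are no part of the job. What is shaped like the chock but brown or purple is not meant.

How it is judged:
By the outcome, as a careful person would: the job done as asked, in the order asked, and still so for the second after the job is handed in, with the robot touching nothing.
It also fails if it takes over 64 s, if anything falls off the work surface, if the arm or the gripper's body presses on something with over 40 N, if the wrist force passes 120 N, or if a joint passes its speed limit or range.

## Working session

There is one attempt and no reset: what is moved stays moved. The work goes in short steps, Python scripts to look and compute and a tool call to move; the robot and the scene stay as the last step left them, time stands still between calls to the robot, and variables do not carry over. Pictures are saved under pics/ and viewed, at most 10 in all, crops included, and the job is handed in when it is done.

Besides the shell and the picture viewer there is one more tool, called after "Request:" as name(argument=value, ...) on one line, values as JSON. jog_arm: Moves the arm, as the interface text tells. Shift numbers are shares of 50 cm and turn numbers shares of 1.5 rad, none past 1 either way. Its arguments: {"type":"object","properties":{"motion":{"type":"string"}},"required":["motion"]}

```bash
mkdir -p pics; ls
cat > h.py <<'E'
import numpy as np, cv2, sys
from plant import state, grab_frame, job_done, cut_out, place_of
from scipy.spatial.transform import Rotation as R
def cloud(f):
    K=np.array(f["intrinsics"]);z=f["range_z"];T=np.array(f["world_from_camera"])
    v,u=np.mgrid[0:480,0:640].astype(np.float64)
    p=np.stack([u.ravel(),v.ravel()],1)[:,None]
    s=cv2.undistortPoints(p,K,np.array([f["k1"],0,0,0,0.]))[:,0].reshape(480,640,2)
    P=np.stack([s[...,0]*z,-s[...,1]*z,-z],-1)@T[:3,:3].T+T[:3,3]
    P[z<=0]=np.nan
    return P
def save(f,n): cv2.imwrite("pics/"+n,f["color"][...,::-1])
def pose():
    s=state();q=s["tool_rot"];return np.array(s["tool_pos"]),R.from_quat([q[1],q[2],q[3],q[0]])
E
cat > a.py <<'E'
from h import *
p,r=pose();print(state()["time"],p,r.as_matrix().round(3).tolist())
ims=[]
for c in ("top","side"):
    f=grab_frame(c);ims.append(cv2.resize(f["color"],(400,300)));P=cloud(f);save(f,c+"0.png");np.save(c+"P.npy",P)
    print(c,np.array(f["world_from_camera"])[:3].round(3).tolist())
    for t in ("cradle","column","chock","chock_spot"):
        print(t,[(round(d["p"],2),np.round(d["at"],3).tolist()) for d in place_of(c,t)])
        if t!="chock_spot":
            for d in cut_out(c,t):
                m=d["pixels"];v,u=np.nonzero(m);Q=P[m];Q=Q[~np.isnan(Q[:,0])]
                print("   cut",round(d["p"],2),len(u),int(u.mean()),int(v.mean()),np.median(Q,0).round(3) if len(Q) else None, f["color"][m].mean(0).astype(int))
E
python3 a.py
```

```text
pics
0.0 [0.25382844 0.5704444  0.23003472] [[-0.914, 0.407, -0.001], [0.407, 0.914, -0.002], [0.0, -0.002, -1.0]]
top [[0.016, 0.993, -0.117, 0.394], [-1.0, 0.015, -0.011, -0.088], [-0.009, 0.117, 0.993, 1.314]]
cradle [(0.91, [0.603, -0.101, -0.005])]
   cut 0.81 3765 324 225 [ 0.581 -0.101  0.01 ] [224 226 227]
column [(0.77, [0.51, 0.323, 0.028])]
   cut 0.97 1203 164 245 [0.517 0.315 0.045] [160 161 162]
chock [(0.93, [0.336, -0.342, -0.002]), (0.88, [0.562, -0.343, -0.001]), (0.87, [0.588, -0.466, -0.004]), (0.5, [0.582, -0.104, 0.013])]
   cut 0.96 436 462 223 [ 0.59  -0.462  0.025] [ 94  41 130]
   cut 0.72 411 464 176 [ 0.715 -0.47   0.026] [95 54 27]
   cut 0.64 387 414 318 [ 0.339 -0.335  0.027] [ 99  42 135]
   cut 0.61 309 414 235 [ 0.555 -0.336  0.032] [219 220 213]
chock_spot [(0.73, [0.579, -0.106, 0.012]), (0.21, [0.602, -0.101, -0.004])]
side [[0.872, 0.342, -0.35, 0.042], [-0.489, 0.584, -0.649, -0.94], [-0.018, 0.737, 0.676, 0.966]]
cradle [(0.8, [0.6, -0.102, -0.002])]
   cut 0.79 2898 353 253 [ 0.582 -0.109  0.011] [198 195 196]
column [(0.91, [0.518, 0.325, 0.033])]
   cut 0.57 592 265 177 [0.512 0.306 0.042] [145 142 143]
chock [(0.83, [0.34, -0.338, 0.005]), (0.69, [0.562, -0.344, -0.0]), (0.62, [0.714, -0.475, 0.001])]
   cut 0.92 626 440 345 [ 0.59  -0.47   0.023] [105  57 131]
   cut 0.81 434 396 313 [ 0.554 -0.345  0.026] [204 201 194]
   cut 0.78 524 486 326 [ 0.714 -0.481  0.024] [92 60 41]
   cut 0.67 665 313 352 [ 0.336 -0.341  0.022] [107  58 133]
chock_spot [(0.63, [0.578, -0.1, 0.012])]
```

View pics/top0.png

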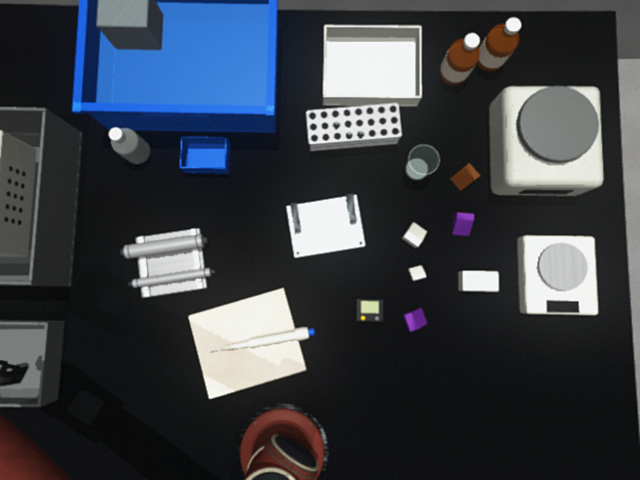

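```bash
cat > b.py <<'E'
from h import *
for c in ("top","side"):
    P=np.load(c+"P.npy")
    f=cv2.imread(f"pics/{c}0.png")[...,::-1]
    def rect(name,m):
        Q=P[m]; (cx,cy),(w,h),a=cv2.minAreaRect((Q[:,:2]*1000).astype(np.float32));print(c,name,len(Q),"ctr",round(cx),round(cy),"size",round(w),round(h),"ang",round(a,1),"med",np.median(Q,0).round(4),"z98",np.percentile(Q[:,2],98).round(4))
    x,y,z=P[...,0],P[...,1],P[...,2]
    rect("col",(abs(x-.512)<.16)&(abs(y-.315)<.12)&(z>.034))
    rect("chocktop",(abs(x-.56)<.05)&(abs(y+.34)<.05)&(z>.033))
    rect("chockall",(abs(x-.56)<.05)&(abs(y+.34)<.05)&(z>.008))
    rect("deck",(abs(x-.59)<.13)&(abs(y+.1)<.15)&(z>.007))
    rect("vhi",(abs(x-.59)<.13)&(abs(y+.1)<.15)&(z>.05))
    rect("v",(abs(x-.59)<.13)&(abs(y+.1)<.15)&(z>.028))
E
python3 b.py
```

```text
top col 1281 ctr 481 315 size 111 225 ang 9.4 med [0.5131 0.3169 0.0441] z98 0.0518
top chocktop 144 ctr 549 -332 size 44 26 ang 57.0 med [ 0.5478 -0.3308  0.0372] z98 0.0432
top chockall 303 ctr 557 -342 size 69 50 ang 54.0 med [ 0.555  -0.3356  0.0324] z98 0.0422
top deck 3351 ctr 590 -91 size 251 271 ang 1.6 med [ 0.5816 -0.0983  0.0108] z98 0.0511
top vhi 79 ctr 638 -90 size 19 168 ang 10.2 med [ 0.6434 -0.1541  0.0549] z98 0.0621
top v 278 ctr 612 -95 size 71 168 ang 10.6 med [ 0.6241 -0.1553  0.0408] z98 0.0595
side col 493 ctr 482 307 size 110 214 ang 9.0 med [0.5117 0.3056 0.0434] z98 0.0504
side chocktop 151 ctr 550 -332 size 46 24 ang 55.3 med [ 0.5493 -0.3324  0.038 ] z98 0.0426
side chockall 405 ctr 561 -340 size 48 51 ang 54.1 med [ 0.5532 -0.3436  0.0276] z98 0.0414
side deck 2795 ctr 595 -87 size 254 219 ang 84.1 med [ 0.5846 -0.108   0.0117] z98 0.0528
side vhi 76 ctr 639 -92 size 21 170 ang 10.4 med [ 0.6482 -0.1578  0.0545] z98 0.0599
side v 353 ctr 612 -96 size 76 173 ang 10.5 med [ 0.6273 -0.1584  0.0392] z98 0.0587
```

The top view shows the thick column at about (165,245) and the slender bar below it at (172,277). The cradle is at (325,225), the white tall chock at (414,235), and the small wedge at (417,272). Next I move above the column for a close look.

Request:
jog_arm(motion="100 -0.136 -0.05 0 0 0 0.12; 100 -0.24 -0.09 0 0 0 0.24; 100 -0.36 -0.13 0 0 0 0.36; 100 -0.47 -0.17 0 0 0 0.48; 100 -0.58 -0.212 0 0 0 0.6")

```text
time: 1.42
tool_pos: [0.4773, 0.3546, 0.2316]
tool_rot: [0.0, 0.615, 0.788, 0.0]
contact_force: [0.9, 1.1, -0.0]
gripper_width: 1.003
grasp_force: 0.0
```

```bash
cat >> h.py <<'E'
def go(x,y,z,yaw):
    """fractions to bring TCP to x,y,z with tool y at yaw (deg), pointing down"""
    p,r=pose(); ya=np.radians(yaw); yy=np.array([np.cos(ya),np.sin(ya),0]); zz=np.array([0,0,-1.])
    T=R.from_matrix(np.stack([np.cross(yy,zz),yy,zz],1))
    d=r.inv().apply(np.array([x,y,z])-p)
    print("t",round(state()["time"],2),"at",p.round(4),"yaw_y",np.degrees(np.arctan2(*r.as_matrix()[[1,0],1])).round(2),"shift",(d/.5).round(4),"turn",((r.inv()*T).as_rotvec()/1.5).round(4),"q",np.round(state()["joint_pos"],2))
E
python3 -c "
from h import *
go(.514,.318,.23,9.5)"
```

```text
t 1.43 at [0.4773 0.3546 0.2316] yaw_y 14.09 shift [-0.0889  0.0533  0.0032] turn [ 0.0005 -0.0002  0.0534] q [ 0.51 -0.02  1.69  0.    1.47  0.27]
```

Request:
jog_arm(motion="100 -0.06 0.03 0.03 0 0 0.03; 100 -0.089 0.053 0.06 0 0 0.0534; 100 -0.089 0.053 0.06 0 0 0.0534; 100 -0.089 0.053 0.06 0 0 0.0534; 100 -0.089 0.053 0.06 0 0 0.0534")

```text
time: 2.05
tool_pos: [0.5123, 0.321, 0.2021]
tool_rot: [0.0, 0.643, 0.766, 0.001]
contact_force: [0.2, 0.2, 1.4]
gripper_width: 1.001
grasp_force: 0.0
```

```bash
cat > w.py <<'E'
from h import *
f=grab_frame("wrist");save(f,sys.argv[1]+".png");P=cloud(f);np.save(sys.argv[1]+"P.npy",P)
print(np.array(f["world_from_camera"]).round(3).tolist())
for t in sys.argv[2:]:
    print(t,[(round(d["p"],2),np.round(d["at"],4).tolist()) for d in place_of("wrist",t)])
    for d in (cut_out("wrist",t) if t!="chock_spot" else []):
        Q=P[d["pixels"]];Q=Q[~np.isnan(Q[:,0])]
        if len(Q)<50: continue
        (cx,cy),(w,h),a=cv2.minAreaRect((Q[:,:2]*1000).astype(np.float32))
        print(" cut",round(d["p"],2),len(Q),"ctr",round(cx,1),round(cy,1),"size",round(w),round(h),"ang",round(a,1),"z50/98",np.percentile(Q[:,2],[50,98]).round(4), f["color"][d["pixels"]].mean(0).astype(int))
go(.514,.318,.2,9.5)
E
python3 w.py w1 column
```

```text
[[0.985, -0.163, -0.058, 0.497], [0.173, 0.931, 0.321, 0.403], [0.001, -0.326, 0.945, 0.345], [0.0, 0.0, 0.0, 1.0]]
column [(0.72, [0.5178, 0.3156, 0.0295])]
 cut 0.56 13209 ctr 518.5 305.9 size 38 251 ang 9.5 z50/98 [0.0456 0.0489] [165 165 165]
t 2.2 at [0.5124 0.3205 0.2019] yaw_y 9.93 shift [-0.0055  0.0022  0.0039] turn [ 0.0006 -0.0002  0.005 ] q [0.44 0.02 1.69 0.   1.42 0.26]
```

View pics/w1.png

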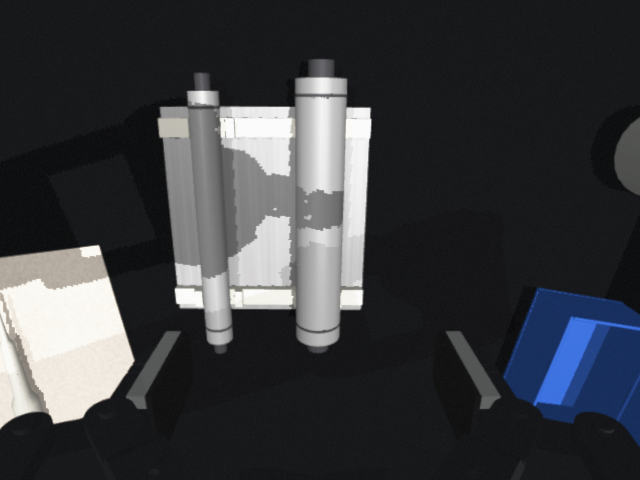

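The wrist view shows the thick column upright at u≈320, v 60–350, with the slender bar on its left at u≈208. Now I fit the column's axis from the point cloud.

```bash
cat > c.py <<'E'
from h import *
def axis(P,c0,zmin,hl=.13,yaw=9.5):
    a=np.radians(yaw+90);d=np.array([np.cos(a),np.sin(a)]);n=np.array([d[1],-d[0]])
    Q=P.reshape(-1,3);Q=Q[~np.isnan(Q[:,0])];q=Q[:,:2]-c0
    Q=Q[(abs(q@d)<hl)&(abs(q@n)<.028)&(Q[:,2]>zmin)]
    s=(Q[:,:2]-c0)@d;t=(Q[:,:2]-c0)@n
    # midpoint between t extremes in slices -> line
    S=[];M=[];Z=[];W=[]
    for s0 in np.arange(-.08,.081,.01):
        k=abs(s-s0)<.005
        if k.sum()>20:
            lo,hi=np.percentile(t[k],[2,98]);S.append(s0);M.append((lo+hi)/2);W.append(hi-lo);Z.append(np.percentile(Q[k,2],95))
    b,m=np.polyfit(S,M,1);print("yaw corr",-np.degrees(np.arctan(b)).round(2),"yaw",yaw-np.degrees(np.arctan(b)),"width",np.median(W).round(4),"ztop",np.median(Z).round(4))
    e=[s.min(),s.max()];h=np.histogram(s,np.arange(-hl,hl,.004));print("ext body",e, h[0].tolist())
    mid=(np.percentile(s,.1)+np.percentile(s,99.9))/2
    print("centre on line at s=0:",c0+n*m,"d",d)
if __name__=="__main__":
    axis(np.load("w1P.npy"),np.array([.5178,.3156]),.036)
    axis(np.load("topP.npy"),np.array([.5178,.3156]),.036)
    axis(np.load("sideP.npy"),np.array([.5178,.3156]),.036)
E
python3 c.py
```

```text
yaw corr -0.19 yaw 9.309778431641016 width 0.0322 ztop 0.0486
ext body [np.float64(-0.10898062544441246), np.float64(0.11555495687281857)] [0, 0, 0, 0, 0, 45, 54, 1, 128, 176, 185, 181, 191, 189, 189, 197, 189, 200, 199, 194, 207, 205, 211, 208, 216, 213, 221, 227, 221, 224, 230, 226, 238, 246, 234, 257, 1672, 445, 1562, 262, 258, 262, 269, 278, 277, 280, 275, 286, 288, 296, 294, 295, 297, 305, 327, 304, 312, 332, 179, 123, 119, 59, 0, 0]
centre on line at s=0: [0.51769361 0.3155822 ] d [-0.16504761  0.9862856 ]
yaw corr 0.2 yaw 9.7039420827996 width 0.0312 ztop 0.0507
ext body [np.float64(-0.1065015035412024), np.float64(0.11771988614786887)] [0, 0, 0, 0, 0, 3, 6, 2, 17, 23, 17, 20, 23, 16, 24, 21, 16, 20, 20, 17, 21, 20, 16, 20, 19, 24, 15, 24, 17, 20, 19, 23, 17, 24, 20, 20, 20, 19, 16, 20, 22, 17, 23, 18, 17, 25, 21, 18, 22, 15, 22, 20, 19, 23, 19, 21, 19, 19, 18, 5, 6, 10, 0, 0]
centre on line at s=0: [0.51841037 0.31570214] d [-0.16504761  0.9862856 ]
yaw corr -0.92 yaw 8.581386082500668 width 0.027 ztop 0.0498
ext body [np.float64(-0.10794297816751575), np.float64(0.10461817608109987)] [0, 0, 0, 0, 0, 3, 4, 11, 14, 10, 10, 7, 9, 8, 9, 10, 9, 6, 10, 10, 7, 9, 7, 6, 9, 9, 7, 9, 7, 5, 8, 11, 7, 11, 8, 8, 10, 3, 3, 10, 10, 9, 4, 11, 9, 7, 8, 6, 5, 13, 6, 6, 4, 12, 4, 7, 5, 7, 5, 0, 0, 0, 0, 0]
centre on line at s=0: [0.5151401  0.31515489] d [-0.16504761  0.9862856 ]
```

Request:
jog_arm(motion="100 -0.002 0.005 0.1 0 0 0.006; 100 -0.004 0.009 0.2 0 0 0.006; 100 -0.004 0.009 0.28 0 0 0.006; 100 -0.004 0.009 0.35 0 0 0.006; 100 -0.004 0.009 0.382 0 0 0.006")

```text
time: 2.82
tool_pos: [0.516, 0.3182, 0.0081]
tool_rot: [-0.001, 0.647, 0.762, -0.002]
contact_force: [0.9, -0.3, -0.3]
gripper_width: 1.003
grasp_force: 0.0
```

Request:
jog_arm(motion="100 0 0 0 0 0 0; 30 0 0 0 0 0 0; 0 0 0 0 0 0 0; 0 0 0 0 0 0 0; 0 0 0 0 0 0 0")

```text
time: 3.45
tool_pos: [0.5186, 0.319, 0.012]
tool_rot: [0.0, 0.647, 0.762, 0.001]
contact_force: [-1.5, -0.5, 5.6]
gripper_width: 0.404
grasp_force: 59.9
```

```bash
python3 -c "
from h import *
go(.5172,.3193,.010,9.4);print(state()['contact_force'],state()['gripper_width'],state()['grasp_force'])"
```

```text
t 3.45 at [0.5186 0.319  0.012 ] yaw_y 9.33 shift [ 0.001  -0.0026  0.004 ] turn [ 0.0016 -0.0005 -0.0009] q [0.43 0.24 1.8  0.   1.1  0.27]
[-1.53243971 -0.52393585  5.63168342] 0.4038568110335929 59.91378128528595
```

Request:
jog_arm(motion="0 0 0 -0.03 0 0 0; 0 0 0 -0.1 0 0 0; 0 0 0 -0.18 0 0 0; 0 0 0 -0.26 0 0 0; 0 0 0 -0.32 0 0 0")

```text
time: 4.08
tool_pos: [0.5168, 0.3182, 0.1711]
tool_rot: [-0.0, 0.647, 0.762, -0.0]
contact_force: [-0.3, 0.4, -6.7]
gripper_width: 0.397
grasp_force: 61.4
```

```bash
python3 b.py | grep -E "deck|v"
python3 - <<'E'
from h import *
go(.602,-.101,.19,10.3);print(state()['contact_force'],state()['grasp_force'])
# cradle fit: deck z band and vee blocks
yaw=10.3
for c in ("top","side"):
    P=np.load(c+"P.npy").reshape(-1,3);P=P[~np.isnan(P[:,0])]
    a=np.radians(yaw);X=np.array([np.cos(a),np.sin(a)]);Y=np.array([-X[1],X[0]])
    q=P[:,:2]-[.602,-.101];s=q@X;t=q@Y;z=P[:,2]
    k=(abs(s)<.12)&(abs(t)<.12)
    d=k&(abs(z-.010)<.004); v=k&(z>.045)
    print(c,"deck x",np.percentile(s[d],[1,50,99]).round(4),"y",np.percentile(t[d],[1,99]).round(4),"v x",np.percentile(s[v],[2,98]).round(4),"y",np.percentile(t[v],[2,98]).round(4))
    for nm,b in (("-x edge",d&(s<-.07)),):
        ys=np.arange(-.08,.081,.01);e=[np.percentile(s[b&(abs(t-y)<.006)],2) for y in ys];m,c0=np.polyfit(ys,e,1);print(nm,"yaw corr",-np.degrees(m).round(2),"at",c0.round(4))
E
```

```text
top deck 3351 ctr 590 -91 size 251 271 ang 1.6 med [ 0.5816 -0.0983  0.0108] z98 0.0511
top vhi 79 ctr 638 -90 size 19 168 ang 10.2 med [ 0.6434 -0.1541  0.0549] z98 0.0621
top v 278 ctr 612 -95 size 71 168 ang 10.6 med [ 0.6241 -0.1553  0.0408] z98 0.0595
side deck 2795 ctr 595 -87 size 254 219 ang 84.1 med [ 0.5846 -0.108   0.0117] z98 0.0528
side vhi 76 ctr 639 -92 size 21 170 ang 10.4 med [ 0.6482 -0.1578  0.0545] z98 0.0599
side v 353 ctr 612 -96 size 76 173 ang 10.5 med [ 0.6273 -0.1584  0.0392] z98 0.0587
t 4.08 at [0.5168 0.3182 0.1711] yaw_y 9.34 shift [-0.8549  0.0321 -0.0376] turn [-0.0006  0.0002 -0.0112] q [ 0.43  0.05  1.71 -0.    1.37  0.27]
[-0.25833501  0.4002995  -6.67206537] 61.361814737319946
top deck x [-0.0896 -0.0276  0.0763] y [-0.0893  0.0988] v x [0.025  0.0462] y [-0.079   0.0877]
-x edge yaw corr -2.67 at -0.0931
side deck x [-0.0906 -0.0333  0.0501] y [-0.0923  0.0967] v x [0.026  0.0476] y [-0.0822  0.0869]
-x edge yaw corr 0.25 at -0.0929
```

Request:
jog_arm(motion="0 -0.08 0.003 -0.01 0 0 0; 0 -0.2 0.008 -0.02 0 0 -0.003; 0 -0.32 0.012 -0.03 0 0 -0.006; 0 -0.44 0.016 -0.038 0 0 -0.01; 0 -0.56 0.021 -0.038 0 0 -0.011")

```text
time: 4.7
tool_pos: [0.5723, 0.0421, 0.1884]
tool_rot: [-0.001, 0.641, 0.768, -0.0]
contact_force: [1.0, 0.4, -5.7]
gripper_width: 0.405
grasp_force: 61.4
```

Request:
jog_arm(motion="0 -0.12 0.005 0 0 0 0; 0 -0.22 0.01 0 0 0 0; 0 -0.275 0.01 0 0 0 0; 0 -0.29 0.01 0 0 0 0; 0 -0.29 0.01 0 0 0 0")

```text
time: 5.32
tool_pos: [0.6032, -0.0975, 0.1882]
tool_rot: [-0.001, 0.641, 0.767, -0.0]
contact_force: [-0.1, 0.9, -6.9]
gripper_width: 0.399
grasp_force: 61.3
```

```bash
python3 w.py w2 cradle column; python3 -c "
from h import *
go(.601,-.098,.19,10.3)"
```

```text
[[0.984, -0.169, -0.056, 0.588], [0.178, 0.93, 0.321, -0.016], [-0.002, -0.325, 0.946, 0.331], [0.0, 0.0, 0.0, 1.0]]
cradle []
column [(0.75, [0.6046, -0.0975, 0.2033])]
 cut 0.82 53460 ctr 590.6 -61.7 size 89 196 ang 9.6 z50/98 [0.2222 0.2249] [164 164 164]
t 5.58 at [ 0.6039 -0.0967  0.1892] yaw_y 10.36 shift [ 0.8483 -0.0277 -0.0213] turn [-0.0001 -0.0002  0.01  ] q [-0.28  0.05  1.69  0.    1.41 -0.46]
t 5.58 at [ 0.6039 -0.0967  0.1892] yaw_y 10.36 shift [-0.0015 -0.0062 -0.0015] turn [-0.0001 -0.0002  0.0007] q [-0.28  0.05  1.69  0.    1.41 -0.46]
```

View pics/w2.png

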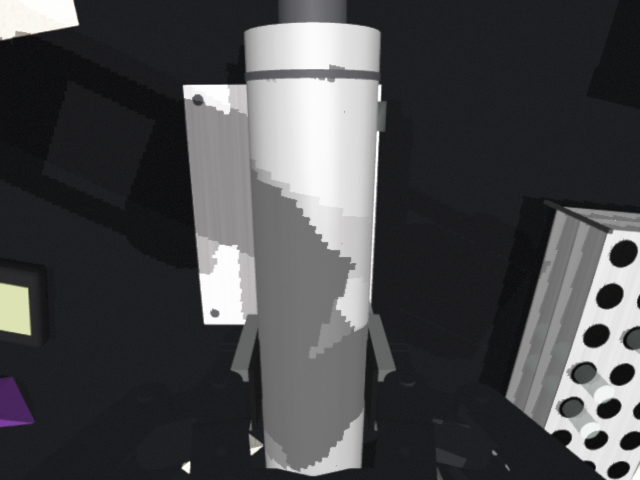

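The wrist view shows the held column at u 250–380 and the deck's open-side edge at u≈184–205, v 85–325. I check the deck edge and the held column in world coordinates.

Run:
```python
from h import *
from c import axis
P=np.load("w2P.npy");f=cv2.imread("pics/w2.png")
Q=P.reshape(-1,3);C=f.reshape(-1,3);k=~np.isnan(Q[:,0]);Q=Q[k]
a=np.radians(10.3);X=np.array([np.cos(a),np.sin(a)]);Y=np.array([-X[1],X[0]])
q=Q[:,:2]-[.601,-.098];s=q@X;t=q@Y;z=Q[:,2]
d=(abs(s+.06)<.05)&(abs(t)<.12)&(z>.006)&(z<.02)
print("deck z",np.median(z[d]),"s",np.percentile(s[d],[.5,2]).round(4),"t",np.percentile(t[d],[.5,1,99,99.5]).round(4))
ys=np.arange(-.07,.081,.01);e=[np.percentile(s[d&(abs(t-y)<.005)],2) for y in ys];m,c0=np.polyfit(ys,e,1);print("edge yaw corr",-np.degrees(m).round(2),"at",c0.round(4))
axis(np.where(P[...,2:]>.19,P,np.nan),np.array([.6046,-.0975]),.205,yaw=10.3)
k=(z>.18);tt=t[k];print("col t ext",np.percentile(tt,[.1,99.9]), [ (round(y,2),np.percentile(z[k&(0==0)][0:0] if 0 else z[k&(abs(t-y)<.005)],90).round(4)) for y in (-.02,0,.03,.06,.08,.095)])
```

```text
deck z 0.01016804703772145 s [-0.0904 -0.0897] t [-0.0942 -0.0926  0.0926  0.0934]
edge yaw corr 0.03 at -0.0896
yaw corr 0.14 yaw 10.444684945925951 width 0.0329 ztop 0.2246
ext body [np.float64(-0.04382006568835278), np.float64(0.10837856029250861)] [0, 0, 0, 0, 0, 0, 0, 0, 0, 0, 0, 0, 0, 0, 0, 0, 0, 0, 0, 0, 0, 6, 46, 157, 718, 871, 933, 922, 980, 1149, 1291, 1418, 1494, 1584, 3410, 6525, 8375, 1341, 1356, 1437, 1454, 1520, 1568, 1619, 1677, 1744, 1788, 1851, 1912, 1972, 2033, 2099, 2167, 2236, 2362, 2359, 2442, 1589, 1152, 418, 0, 0, 0, 0]
centre on line at s=0: [ 0.60312892 -0.09776734] d [-0.17880222  0.98388504]
col t ext [-0.03631894  0.10696981] [(-0.02, np.float64(0.2241)), (0, np.float64(0.2459)), (0.03, np.float64(0.2242)), (0.06, np.float64(0.2242)), (0.08, np.float64(0.2243)), (0.1, np.float64(0.2244))]
```

Request:
jog_arm(motion="0 0 -0.004 0.08 0 0 0; 0 0 -0.004 0.18 0 0 0; 0 0 -0.004 0.26 0 0 0; 0 0 -0.004 0.3 0 0 0; 0 0 -0.004 0.31 0 0 0")

```text
time: 6.2
tool_pos: [0.6016, -0.0977, 0.0334]
tool_rot: [-0.001, 0.641, 0.768, -0.0]
contact_force: [-0.4, -0.7, -4.9]
gripper_width: 0.398
grasp_force: 61.1
```

Request:
jog_arm(motion="0 0 0 0 0 0 0; 0 0 0 0.004 0 0 0; 0 0 0 0.008 0 0 0; 0 0 0 0.008 0 0 0; 0 0 0 0.008 0 0 0")

```text
time: 6.82
tool_pos: [0.6022, -0.0983, 0.0305]
tool_rot: [0.0, 0.641, 0.768, 0.0]
contact_force: [0.7, -0.2, -6.4]
gripper_width: 0.397
grasp_force: 61.1
```

Still carrying its full weight (no contact yet); keep lowering in small steps.

Request:
jog_arm(motion="0 0 0 0.002 0 0 0; 0 0 0 0.004 0 0 0; 0 0 0 0.006 0 0 0; 0 0 0 0.006 0 0 0; 0 0 0 0.006 0 0 0")

```text
time: 7.45
tool_pos: [0.6021, -0.0982, 0.0273]
tool_rot: [0.0, 0.641, 0.768, 0.0]
contact_force: [0.2, -0.5, -6.5]
gripper_width: 0.4
grasp_force: 61.1
```

Request:
jog_arm(motion="0 0 0 0.001 0 0 0; 0 0 0 0.002 0 0 0; 0 0 0 0.003 0 0 0; 0 0 0 0.003 0 0 0; 0 0 0 0.003 0 0 0")

```text
time: 8.07
tool_pos: [0.6021, -0.0982, 0.0258]
tool_rot: [0.0, 0.641, 0.768, 0.0]
contact_force: [-0.4, 0.5, -6.0]
gripper_width: 0.403
grasp_force: 61.1
```

Request:
jog_arm(motion="0 0 0 0.001 0 0 0; 0 0 0 0.002 0 0 0; 0 0 0 0.003 0 0 0; 0 0 0 0.003 0 0 0; 0 0 0 0.003 0 0 0")

```text
time: 8.7
tool_pos: [0.6022, -0.0982, 0.0255]
tool_rot: [-0.0, 0.641, 0.768, -0.0]
contact_force: [-5.1, 1.7, 2.6]
gripper_width: 0.4
grasp_force: 62.4
```

Request:
jog_arm(motion="0 0 0 0.001 0 0 0; 0 0 0 0.002 0 0 0; 0 0 0 0.003 0 0 0; 0 0 0 0.003 0 0 0; 0 0 0 0.003 0 0 0")

```text
time: 9.32
tool_pos: [0.6023, -0.0983, 0.0254]
tool_rot: [-0.0, 0.641, 0.768, -0.0]
contact_force: [-10.1, 2.1, 11.0]
gripper_width: 0.401
grasp_force: 63.3
```

Request:
jog_arm(motion="0 0 -0.001 0 0 0 0; 0 0 -0.002 0 0 0 0; 0 0 -0.003 0 0 0 0; 0 0 -0.003 0 0 0 0; 0 0 -0.003 0 0 0 0")

```text
time: 9.95
tool_pos: [0.6019, -0.0986, 0.025]
tool_rot: [0.001, 0.641, 0.768, 0.001]
contact_force: [-5.1, 1.9, 6.7]
gripper_width: 0.404
grasp_force: 62.6
```

Request:
jog_arm(motion="0 0 -0.001 0 0 0 0; 0 0 -0.002 0.001 0 0 0; 0 0 -0.002 0.002 0 0 0; 0 0 -0.002 0.002 0 0 0; 0 0 -0.002 0.002 0 0 0")

```text
time: 10.58
tool_pos: [0.6011, -0.099, 0.0241]
tool_rot: [0.001, 0.641, 0.768, 0.001]
contact_force: [-5.3, 1.4, 9.4]
gripper_width: 0.405
grasp_force: 63.0
```

Request:
jog_arm(motion="0 0 -0.001 0.001 0 0 0; 0 0 -0.002 0.002 0 0 0; 0 0 -0.003 0.002 0 0 0; 0 0 -0.003 0.002 0 0 0; 0 0 -0.003 0.002 0 0 0")

```text
time: 11.2
tool_pos: [0.601, -0.0991, 0.0239]
tool_rot: [0.002, 0.641, 0.767, 0.002]
contact_force: [-2.4, 2.8, 10.3]
gripper_width: 0.398
grasp_force: 63.0
```

Request:
jog_arm(motion="50 0 0 0 0 0 0; 60 0 0 0 0 0 0; 80 0 0 0 0 0 0; 100 0 0 0 0 0 0; 100 0 0 0 0 0 0")

```text
time: 11.82
tool_pos: [0.5981, -0.0989, 0.0207]
tool_rot: [-0.0, 0.641, 0.768, -0.0]
contact_force: [-0.4, -0.6, -0.6]
gripper_width: 1.0
grasp_force: 0.0
```

Request:
jog_arm(motion="100 0 0 -0.03 0 0 0; 100 0 0 -0.1 0 0 0; 100 0 0 -0.2 0 0 0; 100 0 0 -0.3 0 0 0; 100 0 0 -0.36 0 0 0")

```text
time: 12.45
tool_pos: [0.5995, -0.0992, 0.2059]
tool_rot: [0.003, 0.641, 0.768, 0.001]
contact_force: [-0.6, -0.1, 0.2]
gripper_width: 0.998
grasp_force: 0.0
```

Run:
```python
from h import *
from c import axis
f=grab_frame("wrist");save(f,"w3.png");P=cloud(f)
axis(P,np.array([.601,-.098]),.045,yaw=10.3)
for c in ("wrist",):
    print([(round(d["p"],2),np.round(d["at"],4).tolist()) for d in place_of(c,"column")])
# grasp on chock: origin ~(.562,-.343) yaw -34 ; grasp at x=-16
a=np.radians(-34);o=np.array([.562,-.343])+[-.016*np.cos(a),-.016*np.sin(a)];print(o)
go(o[0],o[1],.2,56)
```

```text
yaw corr 0.39 yaw 10.685788699927324 width 0.0336 ztop 0.0604
ext body [np.float64(-0.11371567430469251), np.float64(0.11101108210796397)] [0, 0, 0, 0, 66, 60, 0, 142, 192, 201, 200, 213, 212, 211, 207, 210, 215, 220, 221, 218, 225, 230, 239, 227, 240, 244, 244, 243, 253, 245, 260, 257, 269, 268, 1695, 283, 1315, 279, 294, 284, 291, 288, 302, 301, 307, 304, 311, 317, 335, 321, 325, 354, 321, 373, 317, 365, 352, 188, 171, 171, 37, 0, 0, 0]
centre on line at s=0: [ 0.60087866 -0.09802205] d [-0.17880222  0.98388504]
[(0.76, [0.6001, -0.1017, 0.0422]), (0.51, [0.5615, -0.3422, 0.0011])]
[ 0.5487354  -0.33405291]
t 12.55 at [ 0.6009 -0.0997  0.2076] yaw_y 10.29 shift [-0.4425 -0.1866  0.0156] turn [ 0.0048  0.0056 -0.5319] q [-0.29  0.02  1.68 -0.    1.42 -0.47]
```

View pics/w3.png

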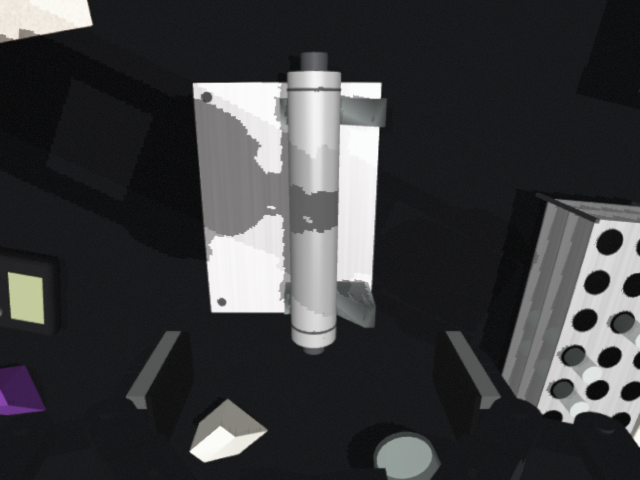

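The column is seated in both vees: u≈314, v 50–352 in the picture, and the fit puts the axis at x≈0, 42.4 mm up. Next I go above the chock.

Request:
jog_arm(motion="100 -0.1 -0.04 0 0.001 0.001 -0.12; 100 -0.2 -0.084 0 0.002 0.002 -0.24; 100 -0.31 -0.13 0.01 0.003 0.003 -0.36; 100 -0.4 -0.17 0.016 0.005 0.006 -0.48; 100 -0.4425 -0.1866 0.016 0.005 0.006 -0.532")

```text
time: 13.18
tool_pos: [0.5442, -0.3353, 0.191]
tool_rot: [-0.007, 0.292, 0.956, 0.0]
contact_force: [1.1, 0.4, -0.4]
gripper_width: 0.998
grasp_force: 0.0
```

Request:
jog_arm(motion="100 0 0 0 0 0 0; 100 0 0 0 0 0 0; 100 0 0 0 0 0 0; 100 0 0 0 0 0 0; 100 0 0 0 0 0 0")

```text
time: 13.8
tool_pos: [0.5461, -0.3327, 0.1929]
tool_rot: [-0.006, 0.292, 0.956, -0.0]
contact_force: [0.4, 0.5, 0.0]
gripper_width: 0.998
grasp_force: 0.0
```

```bash
python3 w.py w4 chock
python3 - <<'E'
from h import *
P=np.load("w4P.npy").reshape(-1,3);P=P[~np.isnan(P[:,0])]
Q=P[(abs(P[:,0]-.56)<.055)&(abs(P[:,1]+.342)<.055)]
for nm,k in (("top",Q[:,2]>.0355),("all",Q[:,2]>.006)):
    (cx,cy),(w,h),a=cv2.minAreaRect((Q[k][:,:2]*1000).astype(np.float32));print(nm,k.sum(),round(cx,1),round(cy,1),"size",round(w,1),round(h,1),"ang",round(a,1),"z98",np.percentile(Q[k][:,2],[50,98]).round(4))
E
```

```text
[[0.558, -0.787, -0.261, 0.477], [0.83, 0.529, 0.18, -0.287], [-0.003, -0.317, 0.948, 0.337], [0.0, 0.0, 0.0, 1.0]]
chock [(0.96, [0.5899, -0.468, 0.003]), (0.82, [0.7167, -0.469, 0.003])]
 cut 0.97 3696 ctr 560.9 -341.1 size 50 56 ang 53.6 z50/98 [0.0329 0.0393] [204 202 194]
 cut 0.64 1091 ctr 355.4 -357.6 size 46 21 ang 54.1 z50/98 [0.0085 0.0204] [ 80  40 103]
 cut 0.58 4241 ctr 598.5 -477.6 size 70 74 ang 84.9 z50/98 [0.0253 0.039 ] [ 92  47 118]
 cut 0.58 2982 ctr 641.7 -400.4 size 51 249 ang 46.6 z50/98 [0.0211 0.0383] [95 60 38]
t 13.95 at [ 0.546  -0.3331  0.1929] yaw_y 56.02 shift [ 0.781   1.0439 -0.0093] turn [-0.005  -0.0059  0.5412] q [-0.66  0.12  1.61 -0.    1.43 -1.64]
top 26329 541.4 -335.2 size 123.6 30.0 ang 55.9 z98 [0.2547 0.275 ]
all 28198 553.3 -343.3 size 123.6 58.7 ang 55.9 z98 [0.2522 0.2749]
```

View pics/w4.png

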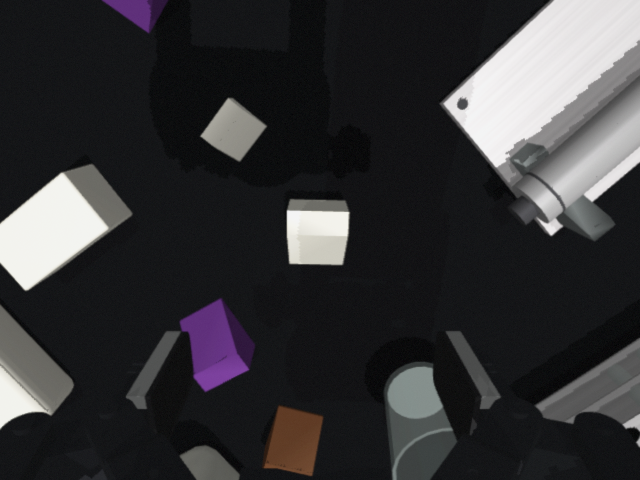

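The wrist view shows the white chock at (318,232), with its flat top at v 200–236 and thin edge at v≈265. The purple block is at (218,345), the small wedge at (233,130) and the glass at (425,400). All are clear of the fingers' path.

Run:
```python
from h import *
P=np.load("w4P.npy").reshape(-1,3);P=P[~np.isnan(P[:,0])]
Q=P[(abs(P[:,0]-.56)<.055)&(abs(P[:,1]+.342)<.055)&(P[:,2]<.05)]
for nm,k in (("top",Q[:,2]>.036),("all",Q[:,2]>.006)):
    (cx,cy),(w,h),a=cv2.minAreaRect((Q[k][:,:2]*1000).astype(np.float32));print(nm,k.sum(),round(cx,1),round(cy,1),"size",round(w,1),round(h,1),"ang",round(a,1),"z98",np.percentile(Q[k][:,2],[50,98]).round(4))
a=np.radians(-35);X=np.array([np.cos(a),np.sin(a)]);Y=np.array([-X[1],X[0]])
q=Q[:,:2]-[.5605,-.3415];s,t,z=q@X,q@Y,Q[:,2];k=z>.006
print("s",np.percentile(s[k],[1,99]),"t",np.percentile(t[k],[1,99]),"top s",np.percentile(s[z>.0365],[2,98]))
ss=np.arange(-.022,.013,.005)
for pc in (3,97):
    e=[np.percentile(t[k&(abs(s-u)<.0035)],pc) for u in ss];m,c=np.polyfit(ss,e,1);print("side yaw corr",np.degrees(m).round(2),c.round(4))
go(.5605-.016*X[0],-.3415-.016*X[1],.008,55.0)
```

```text
top 1632 547.6 -331.4 size 43.7 21.1 ang 54.8 z98 [0.0381 0.0396]
all 3537 559.8 -340.3 size 44.1 51.3 ang 54.8 z98 [0.0343 0.0393]
s [-0.02679539  0.02277486] t [-0.02093923  0.02219764] top s [-0.02648188 -0.0073194 ]
side yaw corr 0.05 -0.0201
side yaw corr -0.59 0.0212
t 13.95 at [ 0.546  -0.3331  0.1929] yaw_y 56.02 shift [-0.0055  0.0041  0.3697] turn [-0.0023 -0.0072  0.0118] q [-0.66  0.12  1.61 -0.    1.43 -1.64]
```

Request:
jog_arm(motion="100 -0.002 0.002 0.1 -0.001 -0.003 0.006; 100 -0.005 0.005 0.2 -0.002 -0.007 0.012; 100 -0.005 0.005 0.29 -0.002 -0.007 0.012; 100 -0.005 0.005 0.35 -0.002 -0.007 0.012; 100 -0.005 0.005 0.376 -0.002 -0.007 0.012")

```text
time: 14.58
tool_pos: [0.546, -0.331, 0.0023]
tool_rot: [-0.002, 0.301, 0.954, 0.001]
contact_force: [-0.1, 0.1, 0.3]
gripper_width: 1.002
grasp_force: 0.0
```

Request:
jog_arm(motion="100 0 0 0 0 0 0; 30 0 0 0 0 0 0; 0 0 0 0 0 0 0; 0 0 0 0 0 0 0; 0 0 0 0 0 0 0")

```text
time: 15.2
tool_pos: [0.5485, -0.3328, 0.0067]
tool_rot: [0.001, 0.301, 0.954, -0.001]
contact_force: [-0.3, 0.2, 6.6]
gripper_width: 0.503
grasp_force: 62.3
```

Request:
jog_arm(motion="0 0 0 -0.02 0 0 0; 0 0 0 -0.06 0 0 0; 0 0 0 -0.12 0 0 0; 0 0 0 -0.2 0 0 0; 0 0 0 -0.28 0 0 0")

```text
time: 15.82
tool_pos: [0.5472, -0.3318, 0.1469]
tool_rot: [-0.0, 0.301, 0.954, -0.0]
contact_force: [-0.8, -0.1, -1.2]
gripper_width: 0.507
grasp_force: 61.6
```

Run:
```python
from h import *
print(state()["grasp_force"],state()["gripper_width"])
f=grab_frame("wrist");save(f,"w5.png");P=cloud(f).reshape(-1,3);P=P[~np.isnan(P[:,0])]
p,r=pose();q=r.inv().apply(P-p)*1000
k=(abs(q[:,0])<60)&(abs(q[:,1])<22)&(q[:,2]>-60)&(q[:,2]<40)
np.save("q5.npy",q);print("chock in tool: x",np.percentile(q[k,0],[1,50,99]).round(1),"z",np.percentile(q[k,2],[1,2,5,50,98,99]).round(1))
a=np.radians(10.3);X=np.array([np.cos(a),np.sin(a)]);c=np.array([.601,-.098])
for sx in (-.022-.016-.045,-.038): o=c+X*sx;go(o[0],o[1],.15,100.3)
```

```text
61.62168860435486 0.506669631478229
chock in tool: x [-32.8  13.3  18.9] z [-57.8 -50.  -30.  -22.9  11.5  12.5]
t 15.88 at [ 0.5501 -0.334   0.1543] yaw_y 54.98 shift [0.3043 0.3269 0.0051] turn [-0.0034  0.0065 -0.5273] q [-0.66  0.15  1.64 -0.    1.34 -1.62]
t 15.88 at [ 0.5501 -0.334   0.1543] yaw_y 54.98 shift [0.241  0.3909 0.0057] turn [-0.0034  0.0065 -0.5273] q [-0.66  0.15  1.64 -0.    1.34 -1.62]
```

View pics/w5.png

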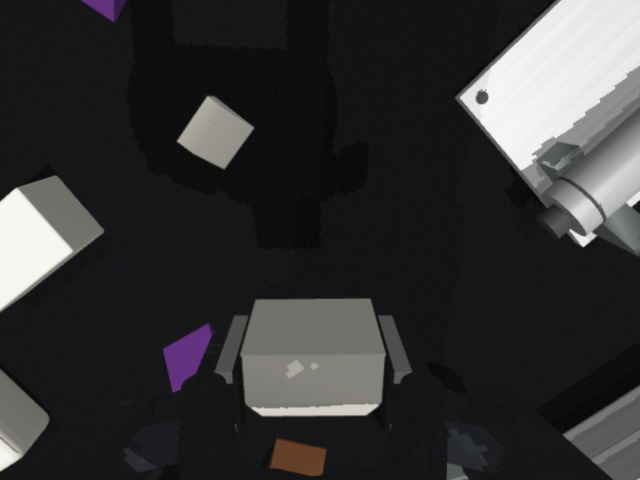

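The chock is gripped squarely at (313,350), flat top towards the camera. Now I carry it over the deck at a turn of 45°.

Request:
jog_arm(motion="0 0.06 0.07 0 0 0 -0.1; 0 0.12 0.135 0 -0.001 0.002 -0.22; 0 0.19 0.2 0.003 -0.002 0.003 -0.34; 0 0.25 0.27 0.005 -0.003 0.006 -0.46; 0 0.297 0.334 0.005 -0.003 0.006 -0.527")

```text
time: 16.5
tool_pos: [0.5211, -0.1084, 0.1428]
tool_rot: [-0.003, -0.091, 0.996, 0.003]
contact_force: [1.2, -0.8, -0.6]
gripper_width: 0.508
grasp_force: 61.3
```

Request:
jog_arm(motion="0 0 0 0 0 0 0; 0 0 0 0 0 0 0; 0 0 0 0 0 0 0; 0 0 0 0 0 0 0; 0 0 0 0 0 0 0")

```text
time: 17.12
tool_pos: [0.5216, -0.1105, 0.1422]
tool_rot: [-0.004, -0.089, 0.996, 0.003]
contact_force: [0.6, -0.4, -1.2]
gripper_width: 0.504
grasp_force: 61.5
```

Run:
```python
from h import *
from c import axis
f=grab_frame("wrist");save(f,"w6.png");Pf=cloud(f);P=Pf.reshape(-1,3);P=P[~np.isnan(P[:,0])]
p,r=pose();q=r.inv().apply(P-p)*1000
k=(abs(q[:,0]+5)<30)&(abs(q[:,1])<21)&(q[:,2]>-60)&(q[:,2]<30)
q=q[k];h,b=np.histogram(q[:,2],np.arange(-50,31,2));i=h.argmax();zt=np.median(q[abs(q[:,2]-b[i]-1)<2,2]);t=abs(q[:,2]-zt)<2
print("top z",zt,"top x",np.percentile(q[t,0],[2,98]),"back x",np.median(q[(q[:,2]>zt+8)&(q[:,0]>0),0]),"z max back",np.percentile(q[:,2],99))
e=q[(q[:,2]>zt+6)&(q[:,2]<zt+30)&(q[:,0]>0)]
m=np.polyfit(e[:,1],e[:,0],1);print("back-face yaw vs tool",np.degrees(np.arctan(m[0])),m[1])
f=grab_frame("top");axis(cloud(f),np.array([.601,-.098]),.045,yaw=10.3)
a=np.radians(10.3);X=np.array([np.cos(a),np.sin(a)]);o=np.array([.601,-.098])-.078*X
go(o[0],o[1],.15,100.3)
```

```text
top z -31.422678318803143 top x [-6.5508228  12.09986011] back x 11.849840106199819 z max back 5.29289040622666
back-face yaw vs tool 0.5395431814954327 11.82812826649716
yaw corr 7.22 yaw 17.51599930807985 width 0.0249 ztop 0.0629
ext body [np.float64(-0.11020649414027993), np.float64(0.11347353898172438)] [0, 0, 0, 0, 2, 6, 8, 5, 13, 16, 12, 11, 9, 8, 8, 4, 3, 1, 1, 0, 0, 0, 0, 0, 0, 0, 0, 0, 0, 0, 0, 0, 0, 0, 0, 0, 5, 9, 8, 10, 7, 4, 1, 0, 0, 0, 0, 0, 0, 2, 7, 16, 20, 21, 19, 20, 19, 19, 10, 7, 9, 0, 0, 0]
centre on line at s=0: [ 0.59893578 -0.09837513] d [-0.17880222  0.98388504]
t 17.23 at [ 0.5216 -0.1103  0.1422] yaw_y 100.22 shift [-0.0046 -0.0041 -0.0157] turn [ 0.005  -0.0048 -0.0009] q [-0.35 -0.09  1.9   0.    1.34 -2.1 ]
```

Request:
jog_arm(motion="0 -0.003 -0.002 0.06 0.002 -0.002 0; 0 -0.005 -0.004 0.13 0.005 -0.005 -0.001; 0 -0.005 -0.004 0.19 0.005 -0.005 -0.001; 0 -0.005 -0.004 0.22 0.005 -0.005 -0.001; 0 -0.005 -0.004 0.235 0.005 -0.005 -0.001")

```text
time: 17.85
tool_pos: [0.5234, -0.1107, 0.0242]
tool_rot: [-0.0, -0.09, 0.996, 0.0]
contact_force: [0.8, 0.1, -1.6]
gripper_width: 0.506
grasp_force: 61.5
```

Request:
jog_arm(motion="0 0 0 0 0 0 0; 0 0 0 0 0 0 0; 0 0 0 0.004 0 0 0; 0 0 0 0.008 0 0 0; 0 0 0 0.008 0 0 0")

```text
time: 18.48
tool_pos: [0.5233, -0.1107, 0.0206]
tool_rot: [0.0, -0.09, 0.996, 0.0]
contact_force: [-0.4, -0.1, -0.9]
gripper_width: 0.508
grasp_force: 61.5
```

```bash
cat > g.py <<'E'
from h import *
a=np.radians(10.3);X=np.array([np.cos(a),np.sin(a)]);o=np.array([.601,-.098])-.0371*X
go(o[0],o[1],.0166,100.3);print(state()["contact_force"])
E
python3 g.py
```

```text
t 18.48 at [ 0.5233 -0.1107  0.0206] yaw_y 100.35 shift [-0.0832 -0.0028  0.008 ] turn [0.     0.0002 0.0006] q [-0.35  0.07  1.97  0.    1.1  -2.1 ]
[-0.40062923 -0.09062298 -0.85447334]
```

Lower in 1 mm steps until contact.

Request:
jog_arm(motion="0 0 -0.001 0.001 0 0 0; 0 0 -0.002 0.003 0 0 0; 0 0 -0.003 0.005 0 0 0; 0 0 -0.003 0.006 0 0 0; 0 0 -0.003 0.006 0 0 0")

```text
time: 19.1
tool_pos: [0.5237, -0.1122, 0.0176]
tool_rot: [0.0, -0.09, 0.996, -0.0]
contact_force: [0.3, -0.3, -0.5]
gripper_width: 0.506
grasp_force: 61.5
```

Request:
jog_arm(motion="0 0 0 0.001 0 0 0; 0 0 0 0.002 0 0 0; 0 0 0 0.002 0 0 0; 0 0 0 0.002 0 0 0; 0 0 0 0.002 0 0 0")

```text
time: 19.73
tool_pos: [0.5238, -0.1123, 0.0168]
tool_rot: [0.0, -0.09, 0.996, -0.0]
contact_force: [0.7, 0.2, -0.5]
gripper_width: 0.506
grasp_force: 61.8
```

Request:
jog_arm(motion="0 0 0 0.001 0 0 0; 0 0 0 0.002 0 0 0; 0 0 0 0.002 0 0 0; 0 0 0 0.002 0 0 0; 0 0 0 0.002 0 0 0")

```text
time: 20.35
tool_pos: [0.524, -0.1124, 0.0167]
tool_rot: [0.0, -0.09, 0.996, -0.0]
contact_force: [-3.7, 0.7, 6.4]
gripper_width: 0.508
grasp_force: 62.5
```

```bash
python3 g.py
```

```text
t 20.35 at [ 0.524  -0.1124  0.0167] yaw_y 100.36 shift [-0.0825  0.0006  0.0002] turn [-0.0001  0.0003  0.0006] q [-0.35  0.08  1.97  0.    1.09 -2.1 ]
[-3.68318403  0.68473335  6.43834426]
```

On the deck with light contact. Slide it inwards.

Request:
jog_arm(motion="0 -0.01 0 -0.001 0 0 0; 0 -0.025 0 -0.001 0 0 0; 0 -0.04 0 -0.001 0 0 0; 0 -0.055 0 -0.001 0 0 0; 0 -0.066 0 -0.001 0 0 0")

```text
time: 20.98
tool_pos: [0.557, -0.1064, 0.0167]
tool_rot: [0.0, -0.09, 0.996, -0.0]
contact_force: [-2.5, -0.8, 6.0]
gripper_width: 0.508
grasp_force: 62.4
```

Request:
jog_arm(motion="0 -0.002 0 0 0 0 0; 0 -0.004 0 0 0 0 0; 0 -0.006 0 0 0 0 0; 0 -0.008 0 0 0 0 0; 0 -0.01 0 0 0 0 0")

```text
time: 21.6
tool_pos: [0.5615, -0.1056, 0.0167]
tool_rot: [0.0, -0.09, 0.996, -0.0]
contact_force: [-4.1, -1.6, 6.4]
gripper_width: 0.509
grasp_force: 62.6
```

```bash
python3 g.py
```

```text
t 21.6 at [ 0.5615 -0.1056  0.0167] yaw_y 100.35 shift [-0.0063  0.0008  0.0002] turn [-0.0003  0.0003  0.0006] q [-0.32  0.16  1.89 -0.    1.1  -2.07]
[-4.13698492 -1.62244516  6.37557862]
```

Request:
jog_arm(motion="0 -0.001 0 0 0 0 0; 0 -0.002 0 0 0 0 0; 0 -0.003 0 0 0 0 0; 0 -0.003 0 0 0 0 0; 0 -0.003 0 0 0 0 0")

```text
time: 22.22
tool_pos: [0.563, -0.1053, 0.0167]
tool_rot: [0.0, -0.09, 0.996, -0.0]
contact_force: [-3.5, -1.3, 5.8]
gripper_width: 0.505
grasp_force: 62.5
```

Request:
jog_arm(motion="0 -0.001 0 0 0 0 0; 0 -0.002 0 0 0 0 0; 0 -0.002 0 0 0 0 0; 0 -0.002 0 0 0 0 0; 0 -0.002 0 0 0 0 0")

```text
time: 22.85
tool_pos: [0.5631, -0.1053, 0.0167]
tool_rot: [-0.001, -0.09, 0.996, -0.0]
contact_force: [-7.1, -1.6, 9.0]
gripper_width: 0.507
grasp_force: 62.9
```

Request:
jog_arm(motion="0 -0.001 0 0 0 0 0; 0 -0.002 0 0 0 0 0; 0 -0.002 0 0 0 0 0; 0 -0.002 0 0 0 0 0; 0 -0.002 0 0 0 0 0")

```text
time: 23.48
tool_pos: [0.5631, -0.1053, 0.0168]
tool_rot: [-0.002, -0.09, 0.996, -0.0]
contact_force: [-10.8, -2.6, 12.9]
gripper_width: 0.509
grasp_force: 63.3
```

```bash
python3 g.py
python3 - <<'E'
from h import *
from c import axis
f=grab_frame("wrist");save(f,"w7.png");P=cloud(f)
axis(P,np.array([.601,-.098]),.045,yaw=10.3)
Q=P.reshape(-1,3);Q=Q[~np.isnan(Q[:,0])]
p,r=pose();q=r.inv().apply(Q-p)*1000
k=(abs(q[:,0]-5)<20)&(abs(q[:,1])<21)&(q[:,2]>-45)&(q[:,2]<5);q=q[k]
b=(q[:,2]>-24);print("back x",np.median(q[b,0]),"top z",np.median(q[(q[:,2]<-27)&(q[:,0]<10)],0))
E
```

```text
t 23.48 at [ 0.5631 -0.1053  0.0168] yaw_y 100.37 shift [-0.0029  0.0008  0.0003] turn [ 0.0001 -0.0028  0.0008] q [-0.31  0.16  1.88 -0.    1.1  -2.06]
[-10.82012116  -2.62541986  12.88814264]
yaw corr -0.15 yaw 10.148594147195984 width 0.0054 ztop 0.0559
ext body [np.float64(-0.11254809643451033), np.float64(0.1118966453662483)] [0, 0, 0, 0, 110, 292, 1, 420, 524, 385, 236, 54, 0, 0, 0, 24, 8, 0, 0, 6, 155, 152, 0, 0, 0, 9, 338, 460, 457, 468, 497, 566, 540, 524, 485, 453, 453, 451, 92, 0, 0, 0, 58, 193, 53, 0, 0, 0, 31, 3, 0, 0, 6, 134, 314, 442, 581, 191, 49, 358, 119, 0, 0, 0]
centre on line at s=0: [ 0.58572308 -0.10077629] d [-0.17880222  0.98388504]
back x 11.826565863223776 top z [  1.6982655    0.83192287 -31.49318339]
```

View pics/w7.png

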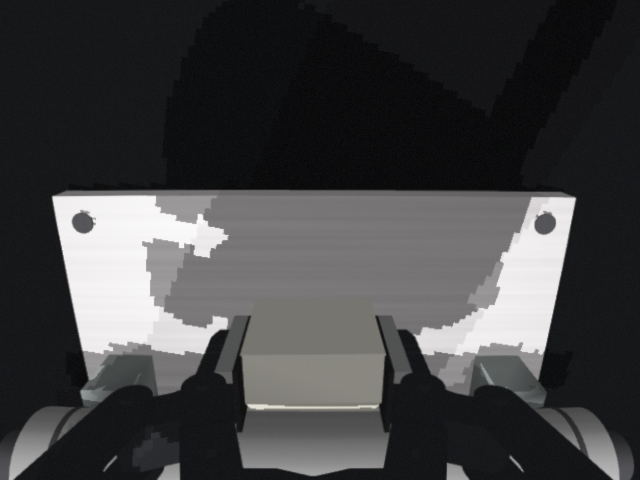

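The picture shows the chock at (313,350), midway between the vees and against the column. It stalled with rising force, so it is snug. I relax the preload, open, and go up.

Request:
jog_arm(motion="0 0.001 0 -0.001 0 0 0; 0 0.002 0 -0.002 0 0 0; 0 0.002 0 -0.002 0 0 0; 60 0.002 0 -0.002 0 0 0; 75 0.002 0 -0.002 0 0 0")

```text
time: 24.15
tool_pos: [0.5639, -0.1046, 0.0171]
tool_rot: [0.001, -0.09, 0.996, 0.0]
contact_force: [-0.9, 0.9, 0.3]
gripper_width: 0.746
grasp_force: 0.0
```

Request:
jog_arm(motion="85 0 0 0 0 0 0; 85 0 0 0 0 0 0; 85 0 0 -0.02 0 0 0; 85 0 0 -0.08 0 0 0; 85 0 0 -0.18 0 0 0")

```text
time: 24.78
tool_pos: [0.5621, -0.1045, 0.1068]
tool_rot: [-0.002, -0.09, 0.996, 0.001]
contact_force: [0.2, 0.2, 0.9]
gripper_width: 0.846
grasp_force: 0.0
```

Request:
jog_arm(motion="85 0.05 0 -0.08 0 0 0; 85 0.1 0 -0.16 0 0 0; 85 0.15 0 -0.2 0 0 0; 85 0.15 0 -0.2 0 0 0; 85 0.15 0 -0.2 0 0 0")

```text
time: 25.4
tool_pos: [0.4898, -0.1183, 0.2067]
tool_rot: [0.0, -0.09, 0.996, 0.0]
contact_force: [-0.0, -0.9, -0.2]
gripper_width: 0.849
grasp_force: 0.0
```

Run:
```python
from h import *
from c import axis
f=grab_frame("wrist");save(f,"w8.png");P=cloud(f)
axis(P,np.array([.601,-.098]),.045,yaw=10.3)
Q=P.reshape(-1,3);Q=Q[~np.isnan(Q[:,0])]
a=np.radians(10.3);X=np.array([np.cos(a),np.sin(a)]);Y=np.array([-X[1],X[0]])
q=Q[:,:2]-[.601,-.098];s,t,z=q@X*1e3,q@Y*1e3,Q[:,2]*1e3
k=(s>-62)&(s<-30)&(abs(t)<35)&(z>14)&(z<60)
b=k&(z<42);m=np.polyfit(t[b&(s<-44)],s[b&(s<-44)],1)
tp=k&(z>44);print("back s (want -49)",m,"top z",np.median(z[tp]),"top s",np.percentile(s[tp],[2,98]),"t",np.percentile(t[tp],[2,98]))
for c in ("wrist","side"):
    if c=="side": grab_frame(c)
    for n in ("column","chock"): print(c,n,[(round(d["p"],2),np.round(d["at"],3).tolist()) for d in place_of(c,n)][:4])
print(state()["contact_force"])
```

```text
yaw corr -1.12 yaw 9.180206305905983 width 0.0289 ztop 0.0603
ext body [np.float64(-0.08449945945068113), np.float64(0.0812539397287546)] [0, 0, 0, 0, 0, 0, 0, 0, 0, 0, 0, 5, 113, 193, 197, 202, 190, 195, 190, 194, 191, 190, 193, 194, 189, 192, 191, 193, 196, 194, 207, 191, 189, 189, 191, 189, 190, 189, 195, 193, 193, 196, 198, 200, 197, 196, 199, 191, 196, 203, 201, 199, 57, 0, 0, 0, 0, 0, 0, 0, 0, 0, 0, 0]
centre on line at s=0: [ 0.59900869 -0.09836188] d [-0.17880222  0.98388504]
back s (want -49) [-5.29813842e-03 -5.03822090e+01] top z 48.08317811276511 top s [-50.75637577 -31.46474219] t [-22.43258243  19.92513613]
wrist column [(0.65, [0.598, -0.1, 0.042])]
wrist chock [(0.9, [0.578, -0.103, 0.01])]
side column [(0.73, [0.603, -0.094, 0.044]), (0.64, [0.577, -0.101, 0.014])]
side chock [(0.82, [0.715, -0.468, -0.0]), (0.77, [0.338, -0.338, 0.001]), (0.67, [0.589, -0.467, -0.001])]
[-0.37961785 -0.12888964 -0.52227753]
```

View pics/w8.png

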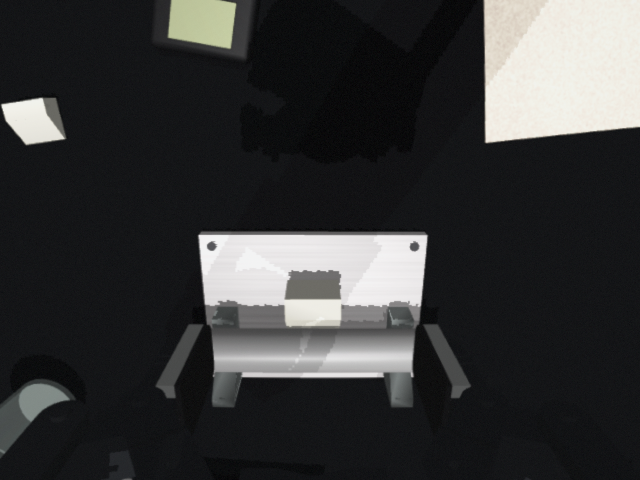

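The chock stands at (313,300), flat on the deck, midway between the vees and touching the column, which is level and seated. The robot is clear, so I hand in.

```bash
python3 -c "
from plant import *
print(job_done())"
```

```text
the job is handed in; nothing more can be done
None
```

The column is lying seated in both vees, and the tall white chock is on the deck midway between them, pushed in until it stalled against the column; I handed the job in at about 25.7 s of the 64 s, and the hand-in gave no verdict.

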